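Unload the hook scale and zero its dial

TASK

Fold down the keeper at the end of the scale's hook, take the hanging check weight off, and stand it gently upright in the middle of the rubber mat. Then turn the knob in the middle of the unloaded scale's dial, which turns the dial face, until the pointer reads zero, that is, points at the broad black wedge mark. Leave the other things on the bench where they are and do not drop the weight.

Things in the scene. Friction and masses are not known exactly. Their poses are not given: they have to be found in the camera images.
- scale: bench hook scale, fixed to the table: grey housing 170 x 170 x 80 mm with a round white dial (156 mm across) facing up on top, and a grey pillar 45 x 40 mm, 170 mm high, on one base. Origin at table height between them, z up. In its frame the dial and knob axis is at (0, -120) mm, the pillar at (0, +30) mm; the hook bar sticks out of the pillar along +y
- hook_end (a point): top edge, at the free end, of the hook: a straight level bar 14 mm wide (scale x), 10 mm high, from scale y = 61 to 165 mm. It is sprung (700 N/m): its top is 155 mm above the table unloaded, some 8 mm lower under the weight, at most 14 mm lower when pressed, and rises as the weight comes off
- keeper (a joint): keeper flap at the bar's free end; hinge axis along scale x, 5 mm short of hook_end and 4 mm above it. 0 = raised, leaning 55 degrees from vertical towards the pillar, blocking the way off; 0.61 = folded flat on top of the bar. It folds only inward (towards the pillar and the weight), pressed straight down on its tip (2 to 8 N); its stiff hinge stays where it is left
- keeper_tip (a point): tip of the keeper, 52 mm from its hinge; the flap is 14 mm wide, 24 mm at the tip, 6 mm thick; folded, its upper face is 7 mm above the bar
- check_weight: steel check weight, 0.5 to 0.7 kg, 116 mm high; origin at the centre of its underside, z up. Hangs upright on the bar at scale y = 82 mm, x and y along the scale's. Bottom block 80 (x) x 36 (y) x 24 mm high, then a frame 64 (x) x 12 (y) mm round a window, to z = 74 mm, then the grip
- weight_window (a point): middle of the window's upper edge (z = 62 mm on the weight), which rests on the bar. Window 40 mm wide (x), 38 mm high, so the weight can rise 28 mm on the bar: enough to be drawn off along scale +y over the folded keeper, not over the raised one, which stands 35 mm above the bar
- weight_grip (a point): centre of the top of the weight's flat black grip: 30 (x) x 14 (y) mm, 42 mm high (z = 74 to 116 mm on the weight)
- mat: square black rubber mat, 140 x 140 mm, 4 mm thick, fixed flat on the table, origin at the centre of its underside; left or right of the scale (a grey divided tray is on the other side)
- knob_top (a point): centre of the top of the bezel knob, the round black knob in mid dial, axis vertical: 44 mm across, graspable over its upper 29 mm, top 130 mm above the table, held by friction (0.06 N m). It turns the white dial face with all its marks; it does not move the pointer. It starts 0.45 to 1.3 rad clockwise (from above) of reading zero unloaded; stops 0.8 rad beyond zero and at 1.8 rad
- pointer_tip (a point): tip of the thin dark pointer hand, 89 mm above the table, 60 mm from the knob's axis. Unloaded it points to scale +x; load on the hook turns it clockwise seen from above (about 0.9 rad for the weight), and it swings back as the weight comes off
- zero_mark (a point): zero of the dial, turning with the knob: 60 mm from its axis, at the inner point of the one broad black wedge on the dial face's rim (the other marks are thin lines)
- parts_tray: fixed grey open tray with one divider, 140 x 140 x 45 mm, a bystander
- dome_camera: loose white dome security camera, 104 mm across, 81 mm high; origin under its middle
- bullet_camera: loose white box-shaped security camera, 150 x 66 x 64 mm; origin under its middle
- jar: loose clear jar with a black lid, 68 mm across, 100 mm high; origin under its middle
- tape_roll: loose roll of tape lying flat, 104 mm across, 45 mm high; origin under its middle
- screwdriver: loose screwdriver lying flat, 200 mm long; origin under its middle (handle end towards -x)
- small_carton: loose small carton, 70 x 60 x 50 mm; origin under its middle
- screw_tin: loose round tin, 56 mm across, 50 mm high; origin under its middle
Not all that is in view belongs to the job. There is more than one size of the check_weight; the one meant has the size given above.

How it is judged (in metres and radians):
On the way, in this order (a step that is already met when the one before it is completed fails the run):
1. the keeper is folded down (value of joint keeper above 0.5 rad), for 0.1 s.
2. the check weight stands upright on the mat, released (horizontal distance between check_weight and mat below 0.05 m and z of check_weight in the frame of mat below 0.009 m and angle between check_weight's own z axis and vertical below 0.1 rad and contact force between check_weight and the fingers below 0.1 N and linear speed of check_weight below 0.03 m/s), for 0.3 s.
3. the pointer of the unloaded scale reads zero (horizontal distance between pointer_tip and zero_mark below 0.004 m), for 0.3 s.
At the end, for the whole second after the job is handed in: The check weight stands upright (within 0.1 rad) and at rest on the mat, its centre within 50 mm of the mat's centre, released; the pointer tip is within 4 mm (about 4 degrees) of the zero mark (all of step 2 and horizontal distance between pointer_tip and zero_mark below 0.004 m); the robot touches nothing.
It fails at once if the check weight is dropped (moves faster than 0.5 m/s with no finger on it) (contact force between check_weight and the fingers below 0.05 N and linear speed of check_weight above 0.5 m/s).
It fails at once if a bystander is moved by more than 40 mm (distance of any of dome_camera, bullet_camera, jar, tape_roll, screwdriver, small_carton, screw_tin from where it was at the start of the episode above 0.04 m).
It also fails if it takes over 64 s, if anything falls off the work surface, if the arm or the gripper's body presses on something with over 40 N, if the wrist force passes 120 N, or if a joint passes its speed limit or range.

ROBOT

A 7-joint arm with a two-finger parallel gripper is mounted at the origin on the work surface. World frame = base frame: x ahead of the robot, y to its left, z up, the work surface at z = 0. Lengths are in mm, angles in rad, forces in N, time in s.
With the tool pointing down it reaches from about 350 to 900 mm from the base axis. Payload 19.9 kg.
Tool frame: the origin (TCP) lies between the finger pads; the fingertips stand ctrl.tips_ahead ahead of it and the grasp point (between the pads) lies 11 mm behind it (ctrl.tips_ahead is the distance from the TCP to the fingertips, in mm); z points along the fingers, y is the line along which they close (so a half turn about z gives the same grasp; the last joint's range is limited). The gripper opens to 85 mm and grips with 20 to 120 N. Pads are 22 mm wide; open, the fingers measure 114 mm over their backs; the gripper's body (76 mm by 85 mm) begins 54 mm behind the grasp point. The pads swing forward as they close: fully open they stand 13 mm farther back than shut.
Start: joints at [-1.246, 0.417, -0.01, 1.614, 0.005, 1.111, -0.053], TCP at [223.549, 583.634, 239.26] pointing down, gripper open.
Joint ranges: [-2.81, 2.81], [-0.39, 2.02], [-1.27, 1.25], [0.06, 2.57], [-1.19, 4.33], [0.19, 2], [-2.82, 2.82]. Speed limits (rad/s): [1.89, 1.89, 2.39, 2.39, 3.01, 3.01, 3.01].

INTERFACE

Orientations are given as a 3x3 rotation matrix whose columns are the frame's x, y, z axes.
In Python, from plant import ctrl, gripper_open, grab, get_state, eyes, workorder gives the robot as it stands. Calls block until the motion is done:
- ctrl.move_ptp(position, orientation): joint-space move of the TCP to a pose.
- ctrl.servo_line(position, attitude=None, v=150, threshold=None): straight line of the TCP; attitude=None keeps the orientation; v is the mean speed in mm/s. With threshold (N) it stops when the force on the tool has changed by that much, and returns True; else False.
- ctrl.move_joints(angles): joint-space move.
- gripper_open() and grab(grip_force=None): open the fingers fully, or close them until they stop; grip_force is the grip in N (None keeps the last).
- ctrl.sleep(seconds).
- ctrl.ik(position, orientation): joint angles nearest the present ones, or None.
- get_state(): the state.
- eyes.snapshot(name): name is "side" or "top"; returns a dict with "frame" (420x560x3 uint8, red, green, blue), "camera_matrix" (3x3 intrinsics, pixels), "camera_from_world" (4x4, takes a point from world to camera coordinates). Camera axes: x right, y up, looking along -z (the intrinsics and any distortion apply to the point x, -y, -z); pixel columns grow to the right and rows downward; lengths in mm; the calibration is good to about 2 mm. A picture is of the moment at which its call begins. There is no depth.
A pose or a line that the arm cannot do raises ctrl.IKError and nothing moves.
- workorder.finish_job(): hands the job in; it is judged then, once.
The state is a dict: "time_s": time; "joint_pos": joint angles; "dq": joint speeds; "tau": joint torques, N m; "ee_pos": TCP position; "ee_rot": TCP orientation; "ft_force": force on the tool from outside, world axes, zero at the start; "moment": the same for the moment, N m; "grip_width": finger opening in mm; "gripper_force": force on a finger pad.
Only numpy, scipy, OpenCV 4.12 (cv2) and the standard library are available. Lean on these libraries where they do the work, as an engineer would, in place of code of your own. Each camera call takes 0.05 s, during which the arm holds its last target. There are 200 camera calls.

## Working session

There is one attempt and no reset: what is moved stays moved. The work goes in short steps, each a Python script; the robot and the scene stay as the last script left them, time stands still between calls to the robot, and variables do not carry over. Pictures are saved under pics/ and viewed, at most 10 in all, crops included, and the job is handed in when it is done.

```bash
ls; mkdir -p pics; python3 - <<'E'
from plant import ctrl,get_state,eyes
import cv2,numpy as np
print(ctrl.tips_ahead)
for n in("side","top"):
    s=eyes.snapshot(n); cv2.imwrite(f"pics/{n}0.png",cv2.resize(s["frame"][...,::-1],(784,588),interpolation=cv2.INTER_CUBIC))
    cv2.imwrite(f"pics/{n}0_raw.png",s["frame"][...,::-1])
    print({k:np.round(v,3).tolist() for k,v in s.items() if k!="frame"}, s.keys())
s=get_state();print(s["time_s"],np.round(s["ee_rot"],3).tolist(),s["ft_force"],s["grip_width"])
E
```

```text
pics
8.0
{'camera_matrix': [[461.527, 0.0, 274.356], [0.0, 461.527, 209.302], [0.0, 0.0, 1.0]], 'camera_from_world': [[0.952, -0.305, 0.009, -477.401], [0.224, 0.719, 0.659, -223.18], [-0.208, -0.625, 0.752, -1245.109], [0.0, 0.0, 0.0, 1.0]]} dict_keys(['frame', 'camera_matrix', 'camera_from_world'])
{'camera_matrix': [[410.752, 0.0, 282.437], [0.0, 410.752, 203.944], [0.0, 0.0, 1.0]], 'camera_from_world': [[0.028, -0.999, -0.017, 14.809], [0.993, 0.026, 0.118, -510.671], [-0.117, -0.02, 0.993, -1212.279], [0.0, 0.0, 0.0, 1.0]]} dict_keys(['frame', 'camera_matrix', 'camera_from_world'])
0.1 [[-0.934, 0.358, -0.0], [0.358, 0.934, -0.001], [-0.0, -0.001, -1.0]] [-0.39174703  0.42055974 -0.3845371 ] 85.12095646841458
```

View pics/side0.png

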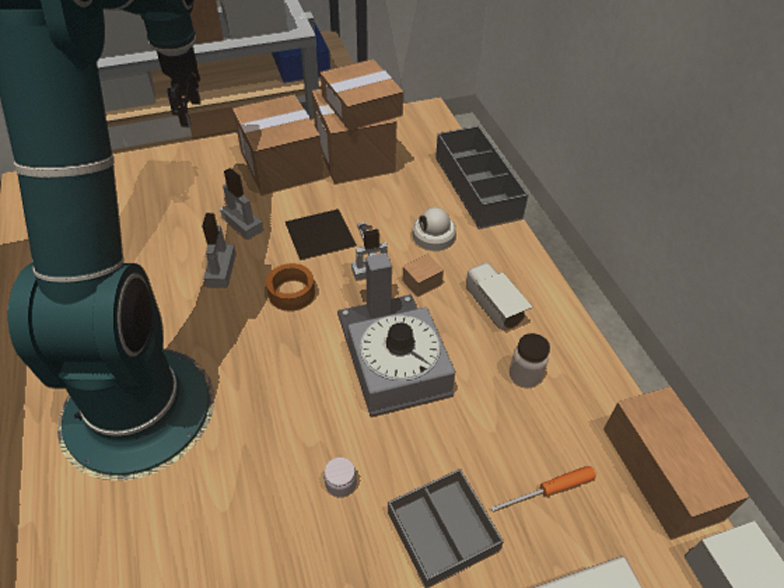

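View pics/top0.png

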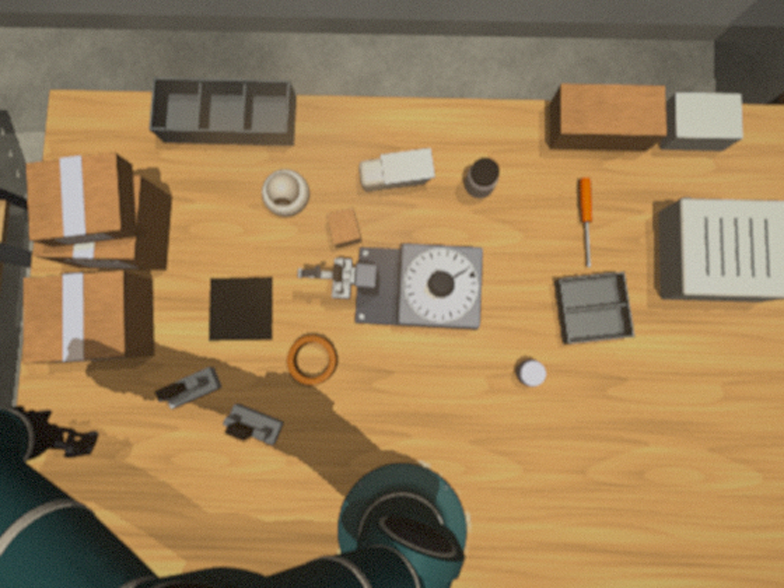

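Both views show the weight hanging on the scale hook at side (370,240) and top (343,277). There are look-alikes standing on the table at side (240,205) and (217,250), top (190,388) and (253,425). I choose the hanging one. The mat is at top (241,308). Next is a close crop.

```bash
python3 - <<'E'
import cv2,numpy as np
t=cv2.imread("pics/top0_raw.png");s=cv2.imread("pics/side0_raw.png")
a=cv2.resize(t[160:250,145:350],None,fx=3.9,fy=3.9,interpolation=cv2.INTER_CUBIC)  # 800x351
cv2.imwrite("pics/c_top.png",a)
b=cv2.resize(s[145:300,190:335],None,fx=3.8,fy=3.8,interpolation=cv2.INTER_CUBIC)
cv2.imwrite("pics/c_side.png",b);print(a.shape,b.shape)
E
```

```text
(351, 800, 3) (589, 551, 3)
```

View pics/c_top.png

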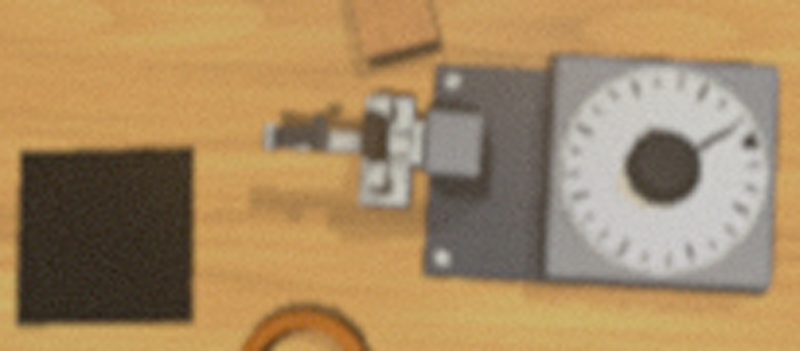

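View pics/c_side.png

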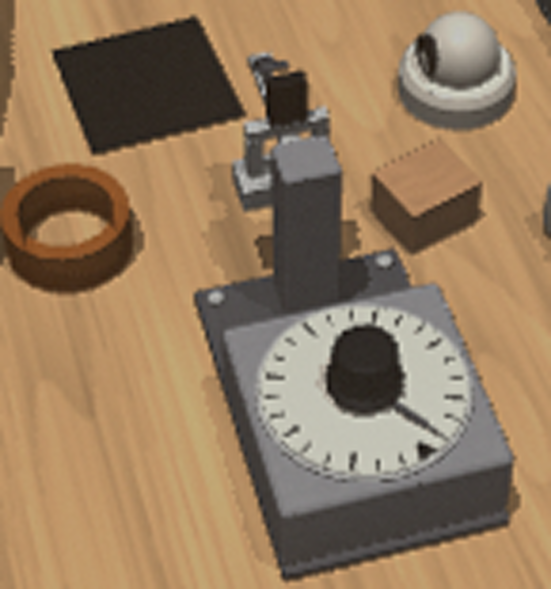

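The crops confirm the hanging weight, with its block, windowed frame and black grip. The mat is clear, and the pointer and wedge are both visible. Next I fit the scale pose.

```bash
cat > h.py <<'E'
import numpy as np,cv2
from scipy.optimize import least_squares
from plant import ctrl,gripper_open,grab,get_state,eyes,workorder
CAM={n:(lambda s:(np.array(s["camera_matrix"]),np.array(s["camera_from_world"])))(eyes.snapshot(n)) for n in("top","side")} if not __import__('os').path.exists("cam.npy") else np.load("cam.npy",allow_pickle=True).item()
np.save("cam.npy",CAM)
def proj(n,P):
    K,T=CAM[n]; c=(T[:3,:3]@np.atleast_2d(P).T).T+T[:3,3]; q=(K@(c*[1,-1,-1]).T).T
    return q[:,:2]/q[:,2:]
def back(n,uv,z):
    K,T=CAM[n]; d=np.linalg.inv(K)@[uv[0],uv[1],1]; R=T[:3,:3]; d=R.T@(d*[1,-1,-1]); o=-R.T@T[:3,3]
    return o+d*(z-o[2])/d[2]
def rz(a): c,s=np.cos(a),np.sin(a); return np.array([[c,-s,0],[s,c,0],[0,0,1.]])
E
cat > fit.py <<'E'
from h import *
tc=lambda p:(np.array(p)+.5)/3.9-.5+[145,160]
sc=lambda p:(np.array(p)+.5)/3.8-.5+[190,145]
O=[("top",tc((552,55)),(85,-35,80)),("top",tc((778,68)),(85,-205,80)),("top",tc((664,170)),(0,-120,86)),("top",tc((662,164)),(0,-120,130)),
("top",tc((428,108)),(22.5,50,170)),("top",tc((484,112)),(22.5,10,170)),("top",tc((481,178)),(-22.5,10,170)),("top",tc((425,175)),(-22.5,50,170)),
("side",sc((287,182)),(-22.5,10,170)),("side",sc((341,175)),(22.5,10,170)),("side",sc((327,141)),(22.5,50,170)),("side",sc((274,147)),(-22.5,50,170)),
("side",sc((364,345)),(0,-120,130)),("side",sc((365,391)),(0,-120,86)),
("side",sc((222,333)),(-85,-35,80)),("side",sc((440,287)),(85,-35,80)),("side",sc((512,460)),(85,-205,80)),("side",sc((280,515)),(-85,-205,80)),
("top",tc((264,136)),(0,165,147)),("side",sc((309,84)),(15,89,231-0) if 0 else (0,-120,86))][:-1]
def w(q,p): return rz(q[2])@p+[q[0],q[1],0]
def res(q): return np.concatenate([proj(n,w(q,p))[0]-uv for n,uv,p in O])
r=least_squares(res,[500,0,0],loss="soft_l1");print(r.x)
print(np.round(res(r.x).reshape(-1,2),1).tolist())
np.save("scale.npy",r.x)
for nm,p in dict(hook=(0,165,147),grip=(0,82,191),keephinge=(0,160,151),tip=(0,160-52*np.sin(.96),151+52*np.cos(.96))).items():
    P=w(r.x,p);print(nm,np.round(P,1),np.round((proj("top",P)[0]-[145,160])*3.9),np.round((proj("side",P)[0]-[190,145])*3.8))
m=[back("top",tc(p),4) for p in((20,151),(192,149),(192,319),(20,324))];print(np.round(m,1).tolist(),np.mean(m,0))
m=[back("side",sc(p),4) for p in((53,51),(195,17),(243,113),(96,153))];print(np.round(m,1).tolist(),np.mean(m,0))
E
python3 fit.py
```

```text
[ 5.12435620e+02  5.38417658e+01 -2.94444542e-02]
[[1.1, -0.9], [1.3, -1.1], [0.1, -0.3], [1.6, -0.6], [-0.1, 0.1], [0.4, -0.1], [0.1, -0.5], [-0.4, -0.5], [-1.3, 0.4], [0.3, -1.0], [-0.1, -2.0], [-1.7, -0.5], [-0.2, 1.0], [-0.9, -1.1], [-1.3, -1.5], [-0.9, -2.0], [0.8, 0.2], [-0.7, 0.7], [0.6, 0.0]]
hook [517.3 218.8 147. ] [265. 135.] [257.  58.]
grip [514.8 135.8 191. ] [374. 132.] [284.  88.]
keephinge [517.1 213.8 151. ] [271. 134.] [258.  58.]
tip [515.9 171.2 180.8] [325. 132.] [272.  66.]
[[519.8, 442.6, 4.0], [525.0, 305.0, 4.0], [390.3, 297.7, 4.0], [382.5, 433.4, 4.0]] [454.38339203 369.68862054   4.        ]
[[383.8, 433.6, 4.0], [518.9, 440.4, 4.0], [526.3, 305.5, 4.0], [392.0, 295.9, 4.0]] [455.25212999 368.85915077   4.        ]
```

```bash
cat >> h.py <<'E'
try: Q=np.load("scale.npy")
except Exception: pass
def W(x,y,z): return (rz(Q[2])@[x,y,0])+[Q[0],Q[1],z]
def R(a): return rz(Q[2]+a)@np.array([[0,1,0],[1,0,0],[0,0,-1.]])
def st():
    s=get_state();print("t%.2f"%s["time_s"],np.round(s["ee_pos"],1),"F",np.round(s["ft_force"],1),"w%.1f gf%.1f"%(s["grip_width"],s["gripper_force"]),"q",np.round(s["joint_pos"],2),"tips",ctrl.tips_ahead);return s
E
python3 - <<'E'
from h import *
for nm,p in dict(k=(0,115,230),k2=(0,115,154),g=(0,82,175),l=(0,82,201),off=(0,215,201),knob=(0,-120,107)).items():
    for a in(0,np.pi):
        q=ctrl.ik(W(*p),R(a));print(nm,a,None if q is None else np.round(q,2))
for a in np.arange(-2.4,2.5,.4):
    q=ctrl.ik(W(0,-120,107),R(a));print('knob %.1f'%a,None if q is None else np.round(q,2))
for a in(0,np.pi):
    q=ctrl.ik(np.array([455,369,95]),R(a));print('mat',None if q is None else np.round(q,2))
E
```

```text
k 0 [-0.78  0.3   0.49  1.84 -0.17  1.03 -0.25]
k 3.141592653589793 [-0.36  0.28 -0.02  1.83  0.01  1.03  2.73]
k2 0 [-0.77  0.41  0.49  1.91 -0.24  0.88 -0.19]
k2 3.141592653589793 [-0.3   0.37 -0.09  1.9   0.04  0.87  2.7 ]
g 0 [-0.74  0.36  0.51  1.92 -0.22  0.92 -0.14]
g 3.141592653589793 [-0.3   0.33 -0.02  1.91  0.01  0.91  2.79]
l 0 [-0.75  0.33  0.52  1.9  -0.19  0.97 -0.17]
l 3.141592653589793 [-0.32  0.3   0.    1.88 -0.    0.96  2.8 ]
off 0 [-0.83  0.4   0.39  1.77 -0.18  1.   -0.41]
off 3.141592653589793 [-0.41  0.39 -0.16  1.75  0.07  1.01  2.52]
knob 0 [-0.47  0.48  0.67  2.02 -0.42  0.78  0.42]
knob 3.141592653589793 [-0.75  0.67  1.08  2.02 -0.76  0.92 -2.42]
knob -2.4 [-0.75  0.67  1.08  2.02 -0.76  0.92 -1.68]
knob -2.0 [-0.75  0.67  1.08  2.02 -0.76  0.92 -1.28]
knob -1.6 [-0.69  0.61  0.98  2.02 -0.67  0.87 -0.96]
knob -1.2 [-0.56  0.51  0.79  2.02 -0.5   0.81 -0.71]
knob -0.8 [-0.53  0.5   0.75  2.02 -0.47  0.8  -0.33]
knob -0.4 [-0.5   0.49  0.71  2.02 -0.44  0.79  0.04]
knob -0.0 [-0.47  0.48  0.67  2.02 -0.42  0.78  0.42]
knob 0.4 [-0.46  0.47  0.65  2.02 -0.4   0.78  0.8 ]
knob 0.8 [-0.44  0.46  0.62  2.02 -0.38  0.78  1.18]
knob 1.2 [-0.4   0.45  0.58  2.02 -0.35  0.77  1.56]
knob 1.6 [-0.36  0.44  0.53  2.01 -0.32  0.76  1.93]
knob 2.0 [-0.3   0.43  0.45  2.01 -0.26  0.76  2.28]
knob 2.4 [-0.2   0.41  0.32  2.01 -0.19  0.75  2.61]
mat [-0.95  0.54  0.28  1.83 -0.2   0.8  -0.6 ]
mat [-0.53  0.54 -0.27  1.82  0.19  0.81  2.22]
```

```bash
python3 - <<'E'
from h import *
grab(20); st()
ctrl.move_ptp(W(0,115,240),R(0)); st()
p=ctrl.servo_line(W(0,115,200),v=120); st()
for z in (185,175,165,157,151):
    h=ctrl.servo_line(W(0,115,z),v=40,threshold=20); st()
    if h: print("hit");break
for n in("top","side"): 
    s=eyes.snapshot(n)["frame"][...,::-1]; c=s[170:225,195:270] if n=="top" else s[130:220,230:310]
    cv2.imwrite(f"pics/f_{n}.png",cv2.resize(c,(400,400)))
cv2.imwrite("pics/f.png",np.hstack([cv2.imread("pics/f_top.png"),cv2.imread("pics/f_side.png")]))
E
```

```text
t0.97 [223.5 583.6 239.3] F [-0.1  0.4  0.2] w0.3 gf0.0 q [-1.25  0.42 -0.01  1.61  0.    1.11 -0.05] tips 8.0
t2.81 [515.5 170.1 239.9] F [-0.5  0.6 -0.4] w0.2 gf0.0 q [-0.78  0.29  0.49  1.83 -0.16  1.05 -0.26] tips 8.0
t3.29 [515.9 169.  200.2] F [ 0.1 -0.3  0.9] w-0.1 gf0.0 q [-0.77  0.34  0.48  1.87 -0.19  0.97 -0.23] tips 8.0
t3.82 [516.  168.6 185.1] F [ 0.5 -1.1  2.9] w0.5 gf1.4 q [-0.76  0.36  0.47  1.89 -0.2   0.94 -0.22] tips 8.0
t4.22 [515.7 168.7 175. ] F [-0. -2.  3.] w0.5 gf1.2 q [-0.76  0.37  0.47  1.89 -0.21  0.92 -0.22] tips 8.0
t4.62 [515.6 168.8 164.7] F [-0.4 -0.9  2.5] w0.1 gf0.8 q [-0.75  0.39  0.47  1.9  -0.22  0.9  -0.21] tips 8.0
t4.97 [515.8 168.9 156.8] F [-0.  -0.3  2.8] w-0.3 gf1.5 q [-0.75  0.4   0.46  1.91 -0.23  0.88 -0.2 ] tips 8.0
t5.17 [516.5 168.9 153.5] F [-12.   -3.6  31.9] w-0.3 gf15.9 q [-0.74  0.4   0.46  1.91 -0.23  0.88 -0.2 ] tips 8.0
hit
```

View pics/f.png

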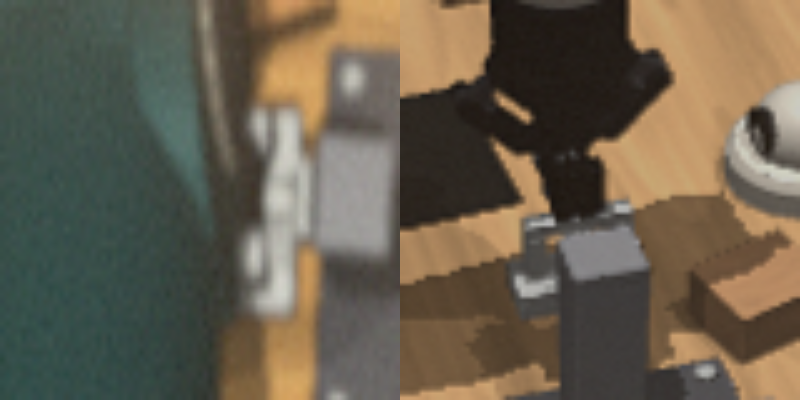

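The fingers closed onto the flap and bottomed out with it at bar-stop height, so it is folded. Next I grasp the weight and lift it partway.

```bash
python3 - <<'E'
from h import *
ctrl.servo_line(W(0,115,245),v=150); 
a=eyes.snapshot("side")["frame"][...,::-1][130:220,230:310]
gripper_open()
ctrl.servo_line(W(0,82,245),v=120); st()
print(ctrl.servo_line(W(0,82,176),v=100,threshold=12)); st()
grab(50); st()
ctrl.servo_line(W(0,82,176+25.5),v=40); st()
b=eyes.snapshot("side")["frame"][...,::-1][130:220,230:310]
cv2.imwrite("pics/g.png",cv2.resize(np.hstack([a,b]),(800,450),interpolation=cv2.INTER_CUBIC))
E
```

```text
t7.30 [514.9 135.5 245.1] F [ 0.5  0.2 -0.3] w85.0 gf0.0 q [-0.75  0.27  0.51  1.85 -0.15  1.06 -0.21] tips 8.0
False
t8.14 [515.1 135.9 176.5] F [0.4 0.3 0.8] w85.5 gf0.0 q [-0.72  0.36  0.49  1.92 -0.21  0.92 -0.16] tips 8.0
t8.69 [515.  135.9 176.1] F [ 0.9 -0.5  0.1] w29.2 gf54.4 q [-0.72  0.36  0.49  1.92 -0.21  0.91 -0.16] tips 8.0
t9.48 [514.7 135.8 201.3] F [ 0.9 -0.  -6.4] w29.3 gf53.8 q [-0.73  0.32  0.5   1.9  -0.19  0.97 -0.18] tips 8.0
```

View pics/g.png

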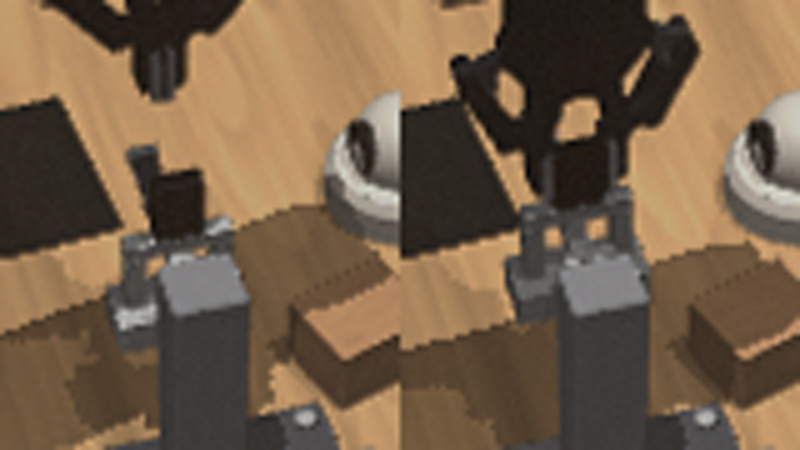

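The flap lies flat along the bar in the left picture. The right one shows the weight held squarely, and the wrist carries 6.4 N. Next I draw it off.

```bash
python3 - <<'E'
from h import *
h=ctrl.servo_line(W(0,215,201.5),v=70,threshold=6); s=st()
if h: raise SystemExit("hit")
m=np.array([455,369.3,0])
ctrl.servo_line(m+[0,0,150],v=150)
# grasp: TCP is 176-85=91 above weight base nominally; mat top 4 -> 95
ctrl.servo_line(m+[0,0,108],v=80); st()
print(ctrl.servo_line(m+[0,0,86],v=15,threshold=4)); st()
E
```

```text
t11.58 [518.8 268.4 201.6] F [-0.4 -0.9 -5.7] w29.2 gf53.8 q [-0.88  0.41  0.45  1.77 -0.21  1.01 -0.38] tips 8.0
t13.28 [455.2 369.3 108. ] F [ 0.4 -0.3 -6. ] w29.5 gf53.6 q [-1.02  0.53  0.38  1.83 -0.25  0.83 -0.55] tips 8.0
True
t14.12 [455.1 369.2  96.4] F [ 0.3 -0.7  8.1] w29.0 gf55.4 q [-1.02  0.55  0.37  1.84 -0.26  0.81 -0.54] tips 8.0
```

```bash
python3 - <<'E'
from h import *
p=np.array([455,369.3,0])
ctrl.servo_line(p+[0,0,96.2],v=10); gripper_open(); st()
ctrl.servo_line(p+[0,0,230],v=120); st()
t=eyes.snapshot("top")["frame"][...,::-1]; s=eyes.snapshot("side")["frame"][...,::-1]
cv2.imwrite("pics/p_t.png",t);cv2.imwrite("pics/p_s.png",s)
a=cv2.resize(t[165:240,275:350],(400,400),interpolation=cv2.INTER_CUBIC)
b=cv2.resize(s[130:290,190:350],(400,400),interpolation=cv2.INTER_CUBIC)
cv2.imwrite("pics/p.png",np.hstack([a,b]))
E
```

```text
t14.97 [455.  369.3  96.2] F [-0.  -0.5  0.6] w85.4 gf0.0 q [-1.02  0.55  0.37  1.83 -0.26  0.81 -0.54] tips 8.0
t16.23 [454.7 369.1 229.3] F [ 0.3 -0.6  0.1] w85.2 gf0.0 q [-1.07  0.38  0.43  1.74 -0.18  1.07 -0.61] tips 8.0
```

View pics/p.png

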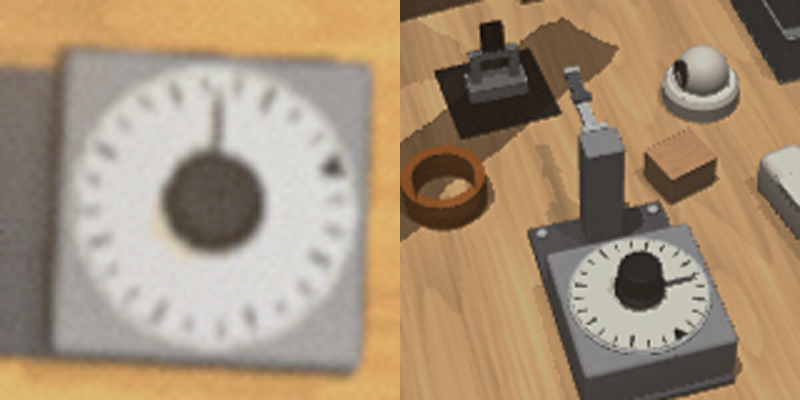

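The weight stands on the mat and the pointer is back at image-up. The wedge is at crop (333,165) and the dial centre at (215,208), so about 1.2 rad is needed. I'll locate the knob and turn it.

```bash
python3 - <<'E'
from h import *
tc=lambda p:(np.array(p)+.5)/(400/75)-.5+[275,165]
k=back("top",tc((213,201)),130);d=back("top",tc((215.5,207.5)),85);f=W(0,-120,0);print(k,d,f)
w=back("top",tc((333,165)),85);t=back("top",tc((216,92)),89)
a=lambda p:np.arctan2(*(p-d)[1::-1]);turn=a(t)-a(w);print(a(t),a(w),turn, Q[2])
turn=Q[2]-a(w)
c=(k+d+f)/3; c[2]=0; print(c,turn)
np.save("knob.npy",c)
ctrl.servo_line(np.array([470,100,260.]),v=200)
ctrl.move_ptp(c+[0,0,180],R(-.6)); st()
print(ctrl.servo_line(c+[0,0,107],v=80,threshold=10)); 
grab(30); s=st()
q=np.array(s["joint_pos"]);n=6
for i in range(1,n+1):
    p=q.copy(); p[6]+=turn*i/n; ctrl.move_joints(p)
st(); gripper_open(); ctrl.servo_line(c+[0,0,200],v=120); 
ctrl.servo_line(np.array([440,150,260.]),v=200); st()
t=eyes.snapshot("top")["frame"][...,::-1]; s=eyes.snapshot("side")["frame"][...,::-1]
cv2.imwrite("pics/r.png",np.hstack([cv2.resize(t[165:240,275:350],(400,400),interpolation=cv2.INTER_CUBIC),cv2.resize(s[220:300,240:330],(400,400),interpolation=cv2.INTER_CUBIC)]))
E
```

```text
[505.32196209 -62.18770435 130.        ] [507.39714692 -66.23216738  85.        ] [508.90279623 -66.10621945   0.        ]
0.018776616458622386 -1.1954720641395438 1.2142486805981663 -0.02944445415955356
[507.20730175 -64.84203039   0.        ] 1.1660276099799902
t18.62 [507.3 -64.5 179.8] F [-0.6  0.3  0.6] w85.4 gf0.0 q [-0.54  0.35  0.73  1.97 -0.29  0.92 -0.29] tips 8.0
False
t20.13 [509.8 -66.4 108.4] F [12.6 -9.2  3.4] w43.0 gf35.5 q [-0.46  0.47  0.66  2.02 -0.4   0.78 -0.2 ] tips 8.0
t21.98 [509.9 -66.4 108.4] F [ 2.3 -3.4 -0.9] w42.6 gf35.2 q [-0.46  0.47  0.66  2.02 -0.4   0.78  0.96] tips 8.0
t24.72 [440.1 149.1 259.7] F [ 0.2 -0.5 -0.1] w85.6 gf0.0 q [-1.    0.11  0.66  1.99 -0.07  1.06  0.22] tips 8.0
```

View pics/r.png

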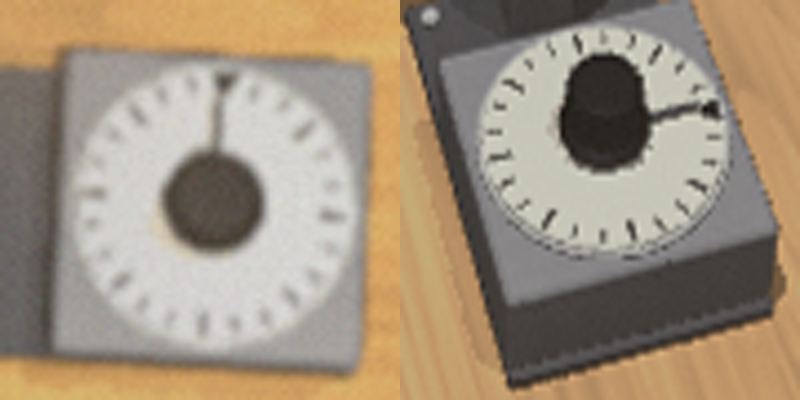

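Both views show the wedge slightly clockwise of the pointer, at top (223,80) against the pointer line at about x=217. I'll measure that by unwrapping the dial.

```bash
cat > meas.py <<'E'
from h import *
def meas(c=np.array([509.,-66.2])):
    out={}
    for n in("top","side"):
        f=np.mean([cv2.cvtColor(eyes.snapshot(n)["frame"],cv2.COLOR_RGB2GRAY).astype(float) for _ in range(2)],0).astype(np.float32)
        th=np.linspace(-.5,.5,201)+Q[2]
        for nm,rr,z in(("ptr",np.arange(36,56,1.),89),("wedge",np.arange(62,73,1.),85)):
            P=np.array([[c[0]+r*np.cos(a),c[1]+r*np.sin(a),z] for a in th for r in rr]);uv=proj(n,P).astype(np.float32)
            v=cv2.remap(f,uv[:,0].reshape(201,-1),uv[:,1].reshape(201,-1),cv2.INTER_LINEAR).mean(1)
            i=v.argmin();w=np.clip(np.median(v)-v,0,None);w[abs(th-th[i])>.12]=0
            w[w<w.max()*.3]=0; out[n,nm]=round((w*th).sum()/w.sum(),3)
    return out
if __name__=="__main__":print(meas())
E
python3 meas.py
```

```text
{('top', 'ptr'): np.float64(0.006), ('top', 'wedge'): np.float64(-0.05), ('side', 'ptr'): np.float64(-0.019), ('side', 'wedge'): np.float64(-0.043)}
```

```bash
python3 - <<'E'
from h import *
from meas import meas
c=np.array([509.5,-66.3,0])
ctrl.move_ptp(c+[0,0,180],R(0.)); ctrl.servo_line(c+[0,0,107],v=80,threshold=10)
grab(30); s=st(); q=np.array(s["joint_pos"]); q[6]+=.042; ctrl.move_joints(q); ctrl.sleep(.2); st()
gripper_open(); ctrl.servo_line(c+[0,0,200],v=120); ctrl.servo_line(np.array([440,150,260.]),v=200)
print(meas()); st()
t=eyes.snapshot("top")["frame"][...,::-1]; s=eyes.snapshot("side")["frame"][...,::-1]
cv2.imwrite("pics/z.png",np.hstack([cv2.resize(t[165:240,275:350],(400,400),interpolation=cv2.INTER_CUBIC),cv2.resize(s[130:290,190:350],(400,400),interpolation=cv2.INTER_CUBIC)]))
E
```

```text
t27.49 [510.  -66.3 107.5] F [-0.7  1.   5.4] w43.1 gf29.6 q [-0.53  0.5   0.75  2.02 -0.47  0.8   0.47] tips 8.0
t27.94 [510.  -66.3 107.5] F [-1.4  0.2  2.9] w43.2 gf32.2 q [-0.53  0.5   0.75  2.02 -0.47  0.8   0.51] tips 8.0
{('top', 'ptr'): np.float64(0.006), ('top', 'wedge'): np.float64(-0.009), ('side', 'ptr'): np.float64(-0.018), ('side', 'wedge'): np.float64(-0.004)}
t30.88 [440.1 149.4 259.9] F [ 0.7 -1.   0.1] w85.5 gf0.0 q [-1.15  0.13  0.82  1.99 -0.11  1.06 -0.26] tips 8.0
```

View pics/z.png

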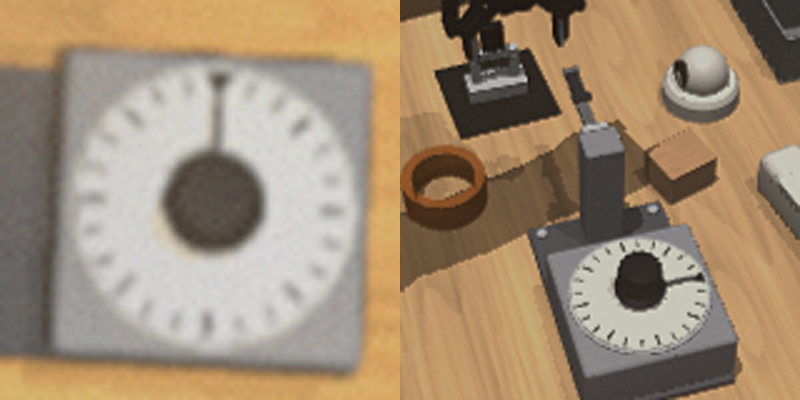

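The pointer meets the wedge within about 0.015 rad in both views. The weight stands on the mat and nothing touches the robot.

```bash
python3 -c "
from plant import workorder
print(workorder.finish_job())"
```

```text
the job is handed in; nothing more can be done
None
```

I handed the job in at about 31 s of the 64 s: the keeper is folded, the weight stands upright near the middle of the mat, and the pointer is within about 0.015 rad (1 mm) of the wedge in both cameras; the verdict was not shown to me.

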